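# Close and latch an insulated food carrier

## Task

The food carrier is packed: push its lid down onto the seal, hook the wire loop of the front latch over the keeper on the lid, and press the latch lever down flat so that the lid is pulled tight and stays latched. Leave the goods standing around the carrier where they are.

Things in the scene. Friction and masses are not known exactly. Their poses are not given: they have to be found in the camera images.
- carrier: Insulated food carrier, a heavy dark green box that does not shift: 300 mm deep (x), 360 mm wide (y), body 170 mm tall. Origin: on the table, at the foot of the front wall, in the middle of its width. Its +x axis points from the front wall's face (x = 0), which carries the toggle latch (lever and wire loop, at y = 0), to the back wall, where the lid is hinged; z up.
- lid_edge (a point): On top of the green lid (33 mm thick), middle of its width, 30 mm back from its front edge: a good place to push it down. The hinge is stiff: the lid starts ajar, stays where it is left, and a few N here lower it. This point comes down to 211 mm above the table as the lid meets the springy rubber seal, 210 mm when pushed down and let go, 208 mm when latched tight.
- keeper (a point): Steel keeper on the lid's front edge: a 28 mm wide hook, open upwards. The point is the centre of the loop's cross bar once seated, mid-groove, 8 mm out from the lid; axes as the carrier's when the lid is down; then about 187 mm above the table (184 latched). Groove 10 mm wide; the lip in front of it is 3.5 mm thick, its outer side 8.5 mm before the point (-x), its top 4.5 mm above it.
- lever (a joint): Angle of the latch lever (rad): 0 = down flat along the wall (closed), growing as its free end swings outwards and up; 1.57 = straight out; starts near 2.1 (out and up). It stays where it is left; stops at 0 and 2.5. With the loop hooked, the last 0.7 rad pull against the seal (a few N at the pad), then near 0.25 it goes over centre and stays down by itself.
- lever_pivot (a point): The lever's pivot axis (along the carrier's y), 12 mm out from the middle of the front wall, 118 mm above the table. Turns with the lever: -z points along the lever to its free end, -x is square to its outer face.
- lever_pad (a point): Centre of the lever's pressing area, on its outer face (red strip): 42 mm along the lever from the pivot and 5 mm to the outside (-x). The lever is a steel strip 30 mm wide, 3 mm thick, reaching 74 mm from its pivot, its end turned outwards. Axes as lever_pivot.
- loop (a joint): Angle of the wire loop against the lever (rad): near 0 in the closed latch, 2.5 at its outer stop, where it rests at the start. This value minus the lever's is the loop's lean outwards from upright. It swings almost freely: pushed inwards past upright it falls against the lid and stays leaning there; let go before upright it falls back out.
- loop_bar (a point): Centre of the loop's cross bar, which goes into the keeper: 5 mm wire, 42 mm long along the carrier's y, on arms 83 mm long pivoted on the lever 18 mm from the lever's pivot. It starts outside the keeper; swung in with the lid down and the lever still up, it clears the lip and rests on the lid's front plate above the groove; lowering the lever draws it in.
- tin_red: Bystander: food tin with red label and white band, 74 mm diameter, 110 mm tall. Origin: centre of its underside.
- tin_green: Bystander: short wide food tin with green label, 84 mm diameter, 82 mm tall. Origin: centre of its underside.
- milk: Bystander: white milk carton with blue band and gable top, 70 x 70 mm, about 220 mm tall. Origin: centre of its underside.
- juice: Bystander: red juice carton with yellow band, 65 x 58 mm, 165 mm tall plus a 10 mm cap. Origin: centre of its underside.
- oil: Bystander: amber bottle of oil with yellow cap, 68 mm diameter, 235 mm tall. Origin: centre of its underside.
- jar: Bystander: amber jar with red cap, 72 mm diameter, 105 mm tall. Origin: centre of its underside.
- pear: Bystander: loose yellow-green pear standing on its base, 72 mm wide, 90 mm tall. Origin: centre of its underside.

How it is judged:
By the outcome, as a careful person would: the job done as asked, in the order asked, and still so for the second after the job is handed in, with the robot touching nothing.
It also fails if it takes over 51 s, if anything falls off the work surface, if the arm or the gripper's body presses on something with over 40 N, if the wrist force passes 120 N, or if a joint passes its speed limit or range.

## Robot

A 6-joint arm with a two-finger parallel gripper is mounted at the origin on the work surface. World frame = base frame: x ahead of the robot, y to its left, z up, the work surface at z = 0. Lengths are in mm, angles in rad, forces in N, time in s.
With the tool pointing down it reaches from about 400 to 825 mm from the base axis. Payload 7 kg.
Tool frame: the origin (TCP) lies at the very end of the fingers, on their centre line; the grasp point (between the pads) lies 19 mm behind it; z points along the fingers, y is the line along which they close (so a half turn about z gives the same grasp; the last joint's range is limited). The gripper opens to 88 mm and grips with 3 to 60 N. Pads are 19 mm wide; open, the fingers measure 130 mm over their backs; the gripper's body (78 mm by 193 mm) begins 47 mm behind the grasp point.
Start: joints at [-0.985, 0.359, 0.012, 0, -1.224, -0.288], TCP at [198.03, -645.274, 226.561] pointing down, gripper open.
Joint ranges: [-3.07, 3.07], [-1.43, 2.12], [-1.02, 1.25], [-3.03, 1.67], [-3.05, -0], [-3.03, 3.03]. Speed limits (rad/s): [2.39, 2.39, 3.01, 3.14, 3.14, 3.14].

## Interface

Orientations are given as a unit quaternion [x, y, z, w].
In Python, from plant import bot gives the robot as it stands. Calls block until the motion is done:
- bot.move_ptp(position, orientation): joint-space move of the TCP to a pose.
- bot.line_to(position, velocity=150, ori=None): straight line of the TCP; ori=None keeps the orientation; velocity is the mean speed in mm/s.
- bot.move_joints(angles): joint-space move.
- bot.move_gripper(opening, force=None): finger opening in mm; force is the grip in N (None keeps the last); returns when the fingers have stopped.
- bot.pause(seconds).
- bot.solve_ik(position, orientation): joint angles nearest the present ones, or None.
- bot.read_state(): the state.
- bot.camera(name): name is "scene" or "side" or "wrist"; returns the picture (420x560x3 uint8, red, green, blue); there is no depth.
- bot.get_calibration(name): a dict with "fx", "fy", "cx", "cy" (pixels), "distortion" ([k1, k2, p1, p2, k3] as OpenCV has them; the pictures are not rectified), "view" (4x4, takes a point from world to camera coordinates); the wrist camera has in their place "T_tool_cam" (4x4, takes a point from camera to tool coordinates, whose origin is the TCP and whose axes are the flange's). Camera axes: x right, y up, looking along -z (the intrinsics and any distortion apply to the point x, -y, -z); pixel columns grow to the right and rows downward; lengths in mm; the calibration is good to about 2 mm. A picture is of the moment at which its call begins: read the wrist's pose just before it. get_calibration takes no time and is no camera call.
A pose or a line that the arm cannot do raises bot.Unreachable and nothing moves.
- bot.close_job(): hands the job in; it is judged then, once.
The state is a dict: "t": time; "joint_pos": joint angles; "qvel": joint speeds; "tau": joint torques, N m; "tcp_pos": TCP position; "eef_rot": TCP orientation; "contact_force": force on the tool from outside, world axes, zero at the start; "moment": the same for the moment, N m; "width": finger opening in mm; "finger_force": force on a finger pad.
Only numpy, scipy, OpenCV 4.12 (cv2) and the standard library are available. Lean on these libraries where they do the work, as an engineer would, in place of code of your own. Each camera call takes 0.05 s, during which the arm holds its last target. There are 200 camera calls.

## Working session

There is one attempt and no reset: what is moved stays moved. The work goes in short steps, each a Python script; the robot and the scene stay as the last script left them, time stands still between calls to the robot, and variables do not carry over. Pictures are saved under pics/ and viewed, at most 10 in all, crops included, and the job is handed in when it is done.

```bash
mkdir -p pics; ls; python3 - <<'E'
from plant import bot
import cv2,numpy as np
a=bot.camera("scene");b=bot.camera("side")
cv2.imwrite("pics/a.png",a[...,::-1]);cv2.imwrite("pics/b.png",b[...,::-1])
for n in("scene","side","wrist"):
    print(n,{k:np.round(v,4).tolist() for k,v in bot.get_calibration(n).items()})
s=bot.read_state();print(s["t"],s["eef_rot"])
E
```

```text
pics
scene {'fx': 449.9752, 'fy': 449.9752, 'cx': 279.0719, 'cy': 208.2055, 'distortion': [-0.0669, 0.0, 0.0, 0.0, 0.0], 'view': [[0.8687, 0.4952, 0.0085, -511.2167], [-0.4757, 0.8295, 0.2925, 258.5288], [0.1378, -0.2582, 0.9562, -1327.6401], [0.0, 0.0, 0.0, 1.0]]}
side {'fx': 393.5953, 'fy': 393.5953, 'cx': 281.2776, 'cy': 209.9854, 'distortion': [-0.0724, 0.0, 0.0, 0.0, 0.0], 'view': [[-0.8806, -0.4738, 0.0, 514.6186], [0.448, -0.8325, 0.326, -314.6965], [-0.1544, 0.2871, 0.9454, -992.8271], [0.0, 0.0, 0.0, 1.0]]}
wrist {'fx': 295.149, 'fy': 295.149, 'cx': 275.5069, 'cy': 212.4287, 'distortion': [-0.0115, 0.0, 0.0, 0.0, 0.0], 'T_tool_cam': [[-0.0007, 0.9601, 0.2797, 76.238], [1.0, 0.0004, 0.0008, 0.4498], [0.0007, 0.2797, -0.9601, -158.4025], [0.0, 0.0, 0.0, 1.0]]}
0.1 [-1.48278025e-01  9.88945441e-01  7.15604561e-04 -1.75785896e-04]
```

View pics/a.png

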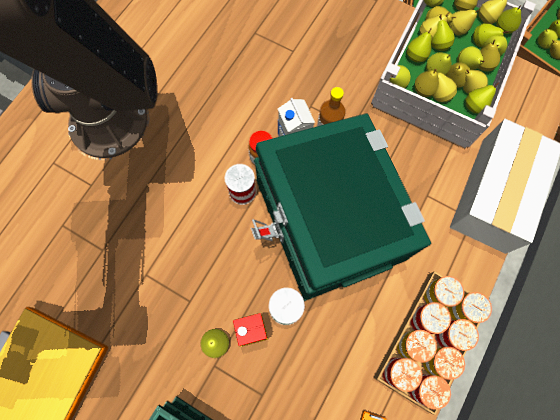

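View pics/b.png

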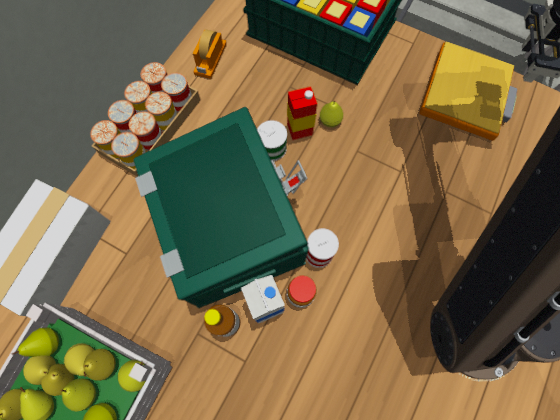

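Both views show the green carrier with its front wall facing the robot, left in the scene view and right in the side view. The red lever pad is at about (265,232) in scene and (292,182) in side. The red tin stands at (240,182) in scene, and the green tin at (286,305). Next I'll triangulate the lid corners and the pad.

```bash
cat > h.py <<'E'
from plant import bot
import cv2,numpy as np
from scipy.spatial.transform import Rotation as R
def ray(name,uv,T=None):
    c=bot.get_calibration(name);K=np.array([[c["fx"],0,c["cx"]],[0,c["fy"],c["cy"]],[0,0,1]])
    p=cv2.undistortPoints(np.array([[uv]],float),K,np.array(c["distortion"]))[0,0]
    M=np.linalg.inv(np.array(c["view"])) if T is None else T@np.array(c["T_tool_cam"])
    d=M[:3,:3]@np.array([p[0],-p[1],-1]);return M[:3,3],d/np.linalg.norm(d)
def tri(*rays):
    A=sum(np.eye(3)-np.outer(d,d) for o,d in rays);b=sum((np.eye(3)-np.outer(d,d))@o for o,d in rays)
    x=np.linalg.solve(A,b);return x,max(np.linalg.norm(np.cross(x-o,d)) for o,d in rays)
def onz(r,z): o,d=r;return o+d*(z-o[2])/d[2]
def toolT(s):
    T=np.eye(4);T[:3,:3]=R.from_quat(s["eef_rot"]).as_matrix();T[:3,3]=s["tcp_pos"];return T
E
python3 - <<'E'
from h import *
import cv2
a=cv2.imread("pics/a.png");b=cv2.imread("pics/b.png")
def red(im,x0,y0,x1,y1):
    h=cv2.cvtColor(im[y0:y1,x0:x1],cv2.COLOR_BGR2HSV)
    m=((h[...,0]<8)|(h[...,0]>172))&(h[...,1]>150)&(h[...,2]>100);v,u=np.nonzero(m);return (u.mean()+x0,v.mean()+y0,m.sum())
pa=red(a,250,215,280,245);pb=red(b,280,165,305,195);print(pa,pb)
print("pad",tri(ray("scene",pa[:2]),ray("side",pb[:2])))
def green(im,box):
    h=cv2.cvtColor(im,cv2.COLOR_BGR2HSV);m=cv2.inRange(h,(65,100,20),(95,255,140))
    k=np.zeros_like(m);x0,y0,x1,y1=box;k[y0:y1,x0:x1]=m[y0:y1,x0:x1];k=cv2.morphologyEx(k,cv2.MORPH_CLOSE,np.ones((25,25)))
    k=cv2.morphologyEx(k,cv2.MORPH_OPEN,np.ones((9,9)))
    c=max(cv2.findContours(k,0,2)[0],key=cv2.contourArea);return cv2.approxPolyDP(cv2.convexHull(c),5,True)[:,0].tolist()
print(green(a,(240,100,450,310)),green(b,(125,100,320,315)))
C={"front+y":((256,150),(306,243)),"back+y":((368,115),(181,300)),"back-y":((430,243),(136,155)),"front-y":((303,295),(248,110))}
for n,(u,v) in C.items(): print(n,tri(ray("scene",u),ray("side",v)))
for n,u,z in(("tin_red",(240,171),110),("tin_green",(286,304),82)): print(n,onz(ray("scene",u),z))
for n,u,z in(("tin_red",(322,243),110),("tin_green",(271,136),82),("jar",(302,287),105)): print(n,onz(ray("side",u),z))
o=[cv2.resize(a[190:270,235:315],None,fx=5,fy=5),cv2.resize(b[140:220,250:330],None,fx=5,fy=5)]
cv2.imwrite("pics/c.png",np.hstack(o))
E
```

```text
(np.float64(263.9344262295082), np.float64(231.45901639344262), np.int64(61)) (np.float64(293.1818181818182), np.float64(181.04545454545456), np.int64(66))
pad (array([596.44878355, -87.55934067, 142.31191246]), np.float64(1.3544957637541584))
[[368, 115], [427, 245], [381, 272], [303, 296], [259, 188], [257, 144]] [[247, 110], [283, 143], [306, 241], [304, 263], [195, 304], [177, 295], [136, 157]]
front+y (array([491.62373793,  58.17011358, 221.32820287]), np.float64(1.149236218661945))
back+y (array([674.95293759, 290.83205898, 190.49663169]), np.float64(3.252177431250554))
back-y (array([943.31713519,  58.38210275, 216.18139396]), np.float64(1.099314013116383))
front-y (array([ 759.93250888, -177.88699798,  216.46683401]), np.float64(10.982425582112787))
tin_red [455.24886212  27.0374716  110.        ]
tin_green [ 725.06859347 -206.86848135   82.        ]
tin_red [465.31435886  12.01715587 110.        ]
tin_green [ 725.03211941 -201.41697034   82.        ]
jar [459.38914352 128.94757718 105.        ]
```

View pics/c.png

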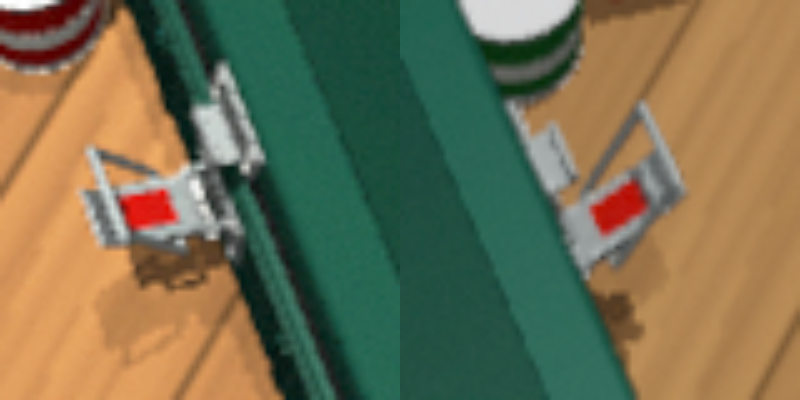

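The latch crop shows the lever up and out, with its red pad facing up. The loop's thin arms lie beyond it, the keeper hook is on the lid edge, and the tins are well to the sides. Carrier yaw is about 50° with its origin near (623,-55). Now I'll go above the lid edge and look from there.

```bash
cat >> h.py <<'E'
import json,os
P=json.load(open("c.json")) if os.path.exists("c.json") else dict(yaw=50,o=[623,-55])
def W(p):  # carrier -> world
    return np.r_[P["o"],0]+R.from_euler("z",P["yaw"],degrees=True).apply(p)
def C(w): return R.from_euler("z",P["yaw"],degrees=True).inv().apply(np.asarray(w)-np.r_[P["o"],0])
def Q(a=0): # tool tilted a deg from straight down towards carrier +x; tool y along carrier y
    a=np.radians(a);z=np.array([np.sin(a),0,-np.cos(a)]);y=np.array([0,1.,0]);x=np.cross(y,z)
    return (R.from_euler("z",P["yaw"],degrees=True)*R.from_matrix(np.c_[x,y,z])).as_quat()
def shot(n):
    s=bot.read_state();im=bot.camera("wrist");cv2.imwrite(f"pics/{n}.png",im[...,::-1]);np.save(f"pics/{n}.npy",toolT(s))
E
python3 - <<'E'
from h import *
bot.line_to([198,-645,360],250)
bot.move_gripper(0,20)
q=bot.solve_ik(W([30,0,300]),Q());print(q)
for a in(0,30,45,60): print(a,bot.solve_ik(W([-60,0,110]),Q(a)))
bot.move_ptp(W([30,0,300]),Q())
shot("w1");s=bot.read_state();print(s["t"],s["tcp_pos"],s["contact_force"])
E
```

```text
[ 0.2530503   0.27127672  0.0530734   0.         -1.352593   -0.951182  ]
0 [ 0.15824637  0.3254028  -0.32520384  0.         -0.92018969 -0.85637807]
30 [-0.18635079  0.27908189 -0.2767862  -0.62327176 -0.84332372 -0.12946845]
45 [-0.42053425  0.34420387 -0.24476249 -0.9558395  -0.98371923  0.28198117]
60 [-0.61878902  0.46828994 -0.23698554 -1.19940962 -1.1849028   0.61063202]
4.9417 [642.26008577 -32.84852983 300.09538542] [-0.52101394 -0.00312955  0.6215209 ]
```

View pics/w1.png

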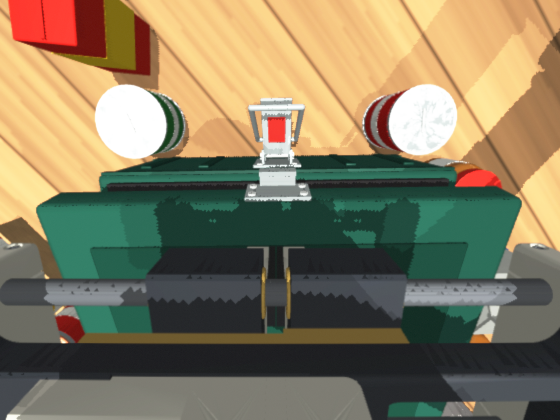

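The wrist view shows the latch square-on: the loop bar at row 107 from col 249 to 303, the red pad at (276,130), the keeper at (278,180), and the lid's front edge along row ~200. I'll compute the carrier correction from these.

```bash
python3 - <<'E'
from h import *
T=np.load("pics/w1.npy");im=cv2.imread("pics/w1.png")
def c(u,z): return np.round(C(onz(ray("wrist",u,T),z)),1)
print("bar",c((249,108),203),c((303,108),203))
h=cv2.cvtColor(im[100:160,255:300],cv2.COLOR_BGR2HSV);m=((h[...,0]<8)|(h[...,0]>172))&(h[...,1]>150)&(h[...,2]>100);v,u=np.nonzero(m);p=(u.mean()+255,v.mean()+100);print(p)
print("pad z143",c(p,143)); 
a=cv2.imread("pics/a.png");A=ray("scene",(263.93,231.46));B=ray("side",(293.18,181.05))
x,e=tri(A,B,ray("wrist",p,T));print("pad3",C(x),e)
# front top edge of the lid: first strong brightness change per column
g=im[...,1].astype(float)
for z in(218,225): print(z,"lid",c((45,206),z),c((516,195),z), "keeper plate",c((247,199),z),c((310,199),z))
h=cv2.cvtColor(im,cv2.COLOR_BGR2HSV)
for col in(60,100,130,180,380,420,460,500):
    print(col,[ (r,int(im[r,col,1])) for r in range(184,212,2)])
E
```

```text
bar [-61.3 -21.5 203. ] [-61.2  22.7 203. ]
(np.float64(276.2926829268293), np.float64(128.8170731707317))
pad z143 [-44.4   1.  143. ]
pad3 [-4.28031668e+01 -5.90488893e-02  1.42116741e+02] 2.301441735385324
218 lid [  17.4 -195.7  218. ] [  8.5 202.3 218. ] keeper plate [ 11.7 -23.8 218. ] [ 11.8  29.  218. ]
225 lid [  15.5 -190.   225. ] [  6.9 196.4 225. ] keeper plate [ 10.  -23.1 225. ] [ 10.1  28.1 225. ]
60 [(184, 202), (186, 200), (188, 192), (190, 174), (192, 115), (194, 59), (196, 63), (198, 65), (200, 69), (202, 74), (204, 92), (206, 104), (208, 122), (210, 126)]
100 [(184, 109), (186, 111), (188, 135), (190, 135), (192, 67), (194, 61), (196, 63), (198, 68), (200, 71), (202, 79), (204, 101), (206, 119), (208, 124), (210, 126)]
130 [(184, 52), (186, 46), (188, 30), (190, 34), (192, 58), (194, 61), (196, 64), (198, 66), (200, 69), (202, 78), (204, 91), (206, 104), (208, 108), (210, 110)]
180 [(184, 51), (186, 32), (188, 28), (190, 44), (192, 59), (194, 62), (196, 62), (198, 68), (200, 70), (202, 60), (204, 57), (206, 60), (208, 61), (210, 59)]
380 [(184, 30), (186, 33), (188, 62), (190, 64), (192, 66), (194, 66), (196, 67), (198, 76), (200, 73), (202, 105), (204, 107), (206, 109), (208, 111), (210, 99)]
420 [(184, 28), (186, 39), (188, 64), (190, 65), (192, 67), (194, 70), (196, 71), (198, 87), (200, 109), (202, 121), (204, 124), (206, 109), (208, 129), (210, 123)]
460 [(184, 69), (186, 63), (188, 63), (190, 64), (192, 65), (194, 68), (196, 69), (198, 86), (200, 100), (202, 108), (204, 110), (206, 111), (208, 111), (210, 111)]
500 [(184, 52), (186, 43), (188, 57), (190, 63), (192, 65), (194, 63), (196, 74), (198, 89), (200, 105), (202, 108), (204, 110), (206, 111), (208, 112), (210, 112)]
```

```bash
echo '{"yaw":50.8,"o":[622.4,-54.5]}' > c.json; python3 - <<'E'
from h import *
bot.line_to(W([30,0,240]),120,Q())
f0=bot.read_state()["contact_force"][2];z=240
while z>204:
    z-=3 if z>213 else 1.5
    bot.line_to(W([30,0,z]),40)
    s=bot.read_state();f=s["contact_force"][2]-f0
    print(z,round(s["tcp_pos"][2],1),round(f,1))
    if f>28: break
bot.pause(.2)
bot.line_to(W([30,0,245]),150)
bot.line_to(W([-45,0,275]),200)
shot("w2");print(bot.read_state()["t"])
E
```

```text
237 237.4 1.3
234 234.0 0.5
231 230.7 -0.1
228 227.7 0.4
225 224.7 -0.4
222 221.7 0.5
219 218.7 -0.4
216 215.7 0.2
213 212.7 0.6
211.5 211.5 -0.1
210.0 210.5 3.6
208.5 209.7 9.3
207.0 209.1 13.3
205.5 208.4 18.4
204.0 207.8 23.5
10.5667
```

View pics/w2.png

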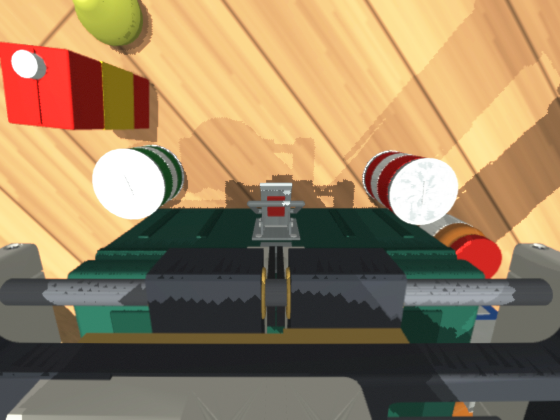

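This closer view shows the loop bar at about row 205, still outside the keeper, and the lid lip looks down. The force only started at 211 mm, so I'll verify the lid before and after in the fixed views.

```bash
python3 - <<'E'
from h import *
T=np.load("pics/w2.npy")
print("bar",C(onz(ray("wrist",(250,205),T),203)),C(onz(ray("wrist",(303,205),T),203)))
T=np.load("pics/w1.npy")
print("w1bar",C(onz(ray("wrist",(249,108),T),203)),C(onz(ray("wrist",(303,108),T),203)))
a=bot.camera("side")[...,::-1];b=cv2.imread("pics/b.png")
s=cv2.imread("pics/a.png");t=bot.camera("scene")[...,::-1]
f=lambda i:cv2.resize(i,(400,300),interpolation=cv2.INTER_CUBIC)
cv2.imwrite("pics/d.png",np.vstack([np.hstack([f(b[135:240,200:340]),f(a[135:240,200:340])]),np.hstack([f(s[180:285,220:360]),f(t[180:285,220:360])])]))
E
```

```text
bar [-60.87114203 -19.95377306 203.        ] [-60.78901331  22.79506906 203.        ]
w1bar [-61.57519853 -21.42191522 203.        ] [-60.88028499  22.77273569 203.        ]
```

View pics/d.png

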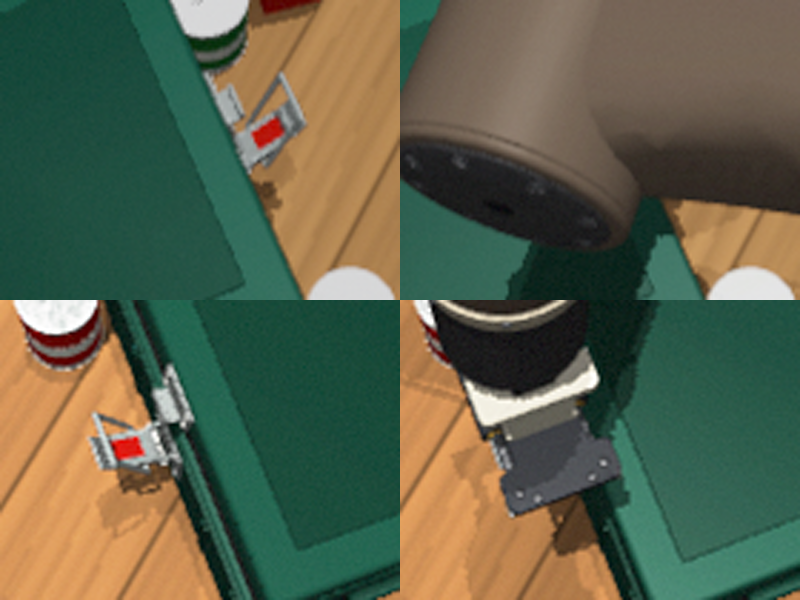

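The before/after pairs show the lid gap in the scene view has closed, so the lid is on the seal. The loop bar is still at carrier (-61, 1, 203). Next I'll swing the loop in.

```bash
python3 - <<'E'
from h import *
bot.line_to(W([-100,0,250]),250,Q())
bot.line_to(W([-100,0,197]),150)
f0=np.array(bot.read_state()["contact_force"])
for x in(-60,-45,-35,-28,-22):
    bot.line_to(W([x,0,197]),100)
    s=bot.read_state();print(x,np.round(C(s["tcp_pos"]),1),np.round(np.array(s["contact_force"])-f0,1))
bot.line_to(W([-100,0,200]),200)
shot("w3");print(bot.read_state()["t"])
for a in(30,40,45,50): print(a,[bot.solve_ik(W(p),Q(a)) is not None for p in([-55,0,160],[-70,0,130],[-60,0,100],[-22,0,76])])
E
```

```text
-60 [-59.5   0.2 196.8] [ 0.6 -0.7  1.8]
-45 [-44.8   0.  196.9] [-1.6 -1.1  2.2]
-35 [-34.9   0.  196.9] [ 0.3 -0.7  1. ]
-28 [-27.8  -0.  197. ] [-0.7 -0.4  0.6]
-22 [-2.23e+01  1.00e-01  1.97e+02] [-2.2 -3.3  2.3]
13.75
30 [True, True, True, True]
40 [True, True, True, True]
45 [True, True, True, True]
50 [True, True, True, True]
```

View pics/w3.png

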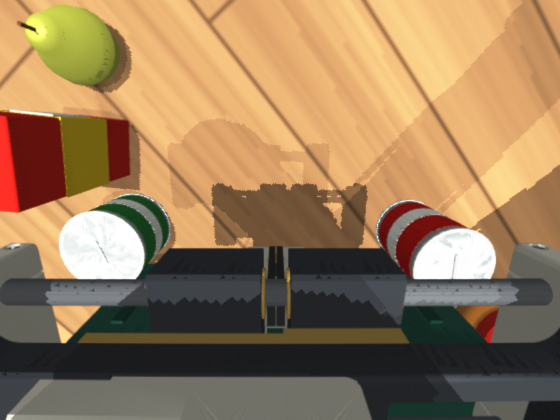

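The gripper hides the latch here. I'll back off tilted to see the loop before pressing.

```bash
python3 - <<'E'
from h import *
bot.move_ptp(W([-115,0,235]),Q(40))
shot("w4");print(bot.read_state()["t"])
E
```

```text
14.5917
```

View pics/w4.png

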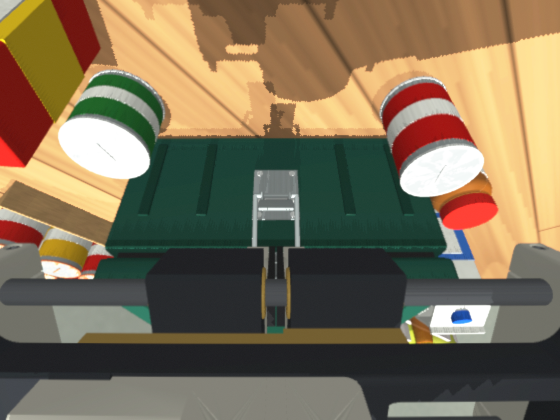

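The view shows the loop arms running from (254,175) up behind the fingers towards the lid, and the lever edge-on, which fits a loop leaning in. Now I'll press the lever down along its arc, stopping midway to look.

```bash
cat >> h.py <<'E'
def press(th,over=0,t=9.5):
    a=np.radians(55-17*th);n=np.array([-np.cos(th),0,np.sin(th)]);l=np.array([-np.sin(th),0,-np.cos(th)])
    tx=np.array([-np.cos(a),0,-np.sin(a)]);p=np.array([-12,0,118])+42*l+(5-over)*n
    return W(p+np.sign(tx@n)*t*tx),Q(np.degrees(a)),W(p+np.sign(tx@n)*t*tx+60*np.array([-np.sin(a),0,np.cos(a)]))
def fs(f0):
    s=bot.read_state();return np.round(C(s["tcp_pos"]),1),np.round(R.from_euler("z",P["yaw"],degrees=True).inv().apply(np.array(s["contact_force"])-f0),1)
E
python3 - <<'E'
from h import *
p,q,b=press(2.35)
bot.move_ptp(b,q)
f0=np.array(bot.read_state()["contact_force"])
bot.line_to(p,150,q)
print(fs(f0))
for th in np.arange(2.2,0.89,-.13):
    p,q,b=press(th,1);bot.line_to(p,80,q);print(round(th,2),*fs(f0))
# back off and look
bot.line_to(b,150,q);bot.line_to(W([-190,0,230]),250,Q(40))
shot("w5");cv2.imwrite("pics/s5.png",bot.camera("scene")[...,::-1]);print(bot.read_state()["t"])
c=cv2.imread("pics/w5.png")[130:330,180:380];d=cv2.imread("pics/s5.png")[190:270,235:315]
cv2.imwrite("pics/e.png",np.hstack([cv2.resize(c,(400,400)),cv2.resize(d,(400,400))]))
E
```

```text
(array([-29.9,  -0.7, 153.9]), array([-0.7, -1. , -0.2]))
2.2 [-35.3  -0.8 150.1] [-0.2 -0.6  0.5]
2.07 [-38.3  -0.7 145.8] [-0.2 -0.7  0.6]
1.94 [-41.2  -0.3 140.7] [-0.2 -1.5  0.1]
1.81 [-43.5  -0.2 135.7] [-0.3 -0.5  0.6]
1.68 [-4.520e+01 -1.000e-01  1.307e+02] [-0.8 -1.1  0.5]
1.55 [-4.620e+01 -1.000e-01  1.255e+02] [-0.9 -0.3  0.4]
1.42 [-4.650e+01 -1.000e-01  1.203e+02] [ 0.3 -0.2  0.4]
1.29 [-46.   -0.  115.2] [-0.7 -0.7  0.4]
1.16 [-4.490e+01 -1.000e-01  1.103e+02] [-0.6  0.2  0.1]
1.03 [-4.310e+01 -1.000e-01  1.054e+02] [-0.2 -0.1 -0.1]
0.9 [-40.5  -0.2 101.2] [ 0.6 -0.6  1. ]
19.9
```

View pics/e.png

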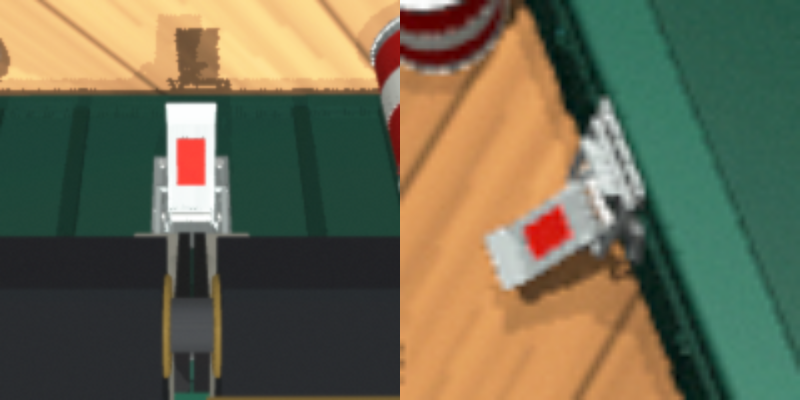

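The lever is lowered to about 0.9 rad with the red pad facing outward. In the right half the loop is in at the keeper on the lid edge near (610,150), with nothing hanging outside. Now I'll press it closed; the force will show whether it's hooked.

```bash
python3 - <<'E'
from h import *
p,q,b=press(1.0,-4)
bot.line_to(b,250,q)
f0=np.array(bot.read_state()["contact_force"])
bot.line_to(p,150,q)
for th in list(np.arange(.85,-.01,-.085)):
    p,q,b=press(max(th,0),2);bot.line_to(p,70,q);print(round(th,2),*fs(f0))
for o in(3,4,5,6,7):
    p,q,b=press(0,o);bot.line_to(p,40,q);s=fs(f0);print(o,*s)
    if np.linalg.norm(s[1])>22: break
bot.pause(.2)
bot.line_to(b,100,q);bot.line_to(W([-170,0,190]),250,Q(40))
shot("w6");cv2.imwrite("pics/s6.png",bot.camera("scene")[...,::-1]);print(bot.read_state()["t"])
c=cv2.imread("pics/w6.png")[130:330,180:380];d=cv2.imread("pics/s6.png")[190:270,235:315]
cv2.imwrite("pics/f.png",np.hstack([cv2.resize(c,(400,400)),cv2.resize(d,(400,400))]))
E
```

```text
0.85 [-53.4  -0.8  87.1] [-0.6  0.7 -0.8]
0.76 [-50.4  -0.5  84.2] [-0.4  0.5  1.3]
0.68 [-47.7  -0.   80.8] [0.3 0.6 0.7]
0.6 [-44.9   0.   78. ] [ 0.3 -0.2  0. ]
0.51 [-41.8  -0.   75.8] [0.5 0.4 0.4]
0.43 [-38.7   0.   73.7] [ 1.3  0.  -0. ]
0.34 [-35.3  -0.   72. ] [-0.1 -0.3  0.1]
0.26 [-31.8  -0.   70.5] [ 0.4  0.4 -0.2]
0.17 [-28.2  -0.   69.4] [0.1 0.1 0.3]
0.09 [-25.6  -0.4  68.8] [-6.9  1.   2.6]
0.0 [-24.5  -0.5  68.1] [-22.1   3.   11.1]
3 [-24.3  -0.5  68.1] [-27.5   2.4  12.7]
26.1
```

View pics/f.png

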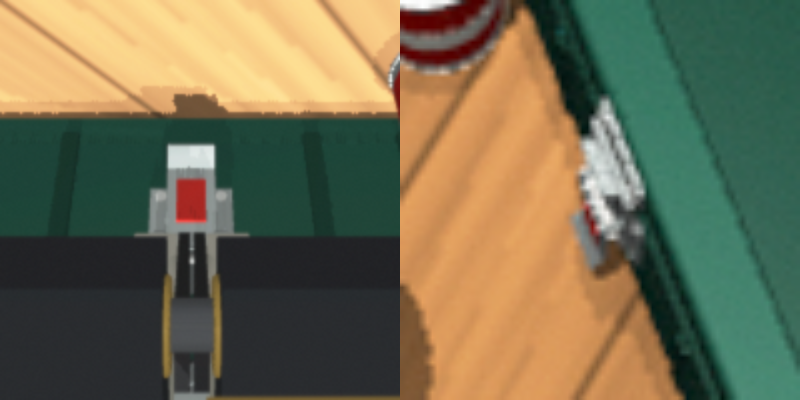

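The lever looks flat along the wall, and in the right half the loop lies at the keeper with nothing hanging out. The pull against the seal was not evident in the forces, though. I'll check by numbers: the pad position from the two views, and the lid height by a light touch (208 mm if latched, 210 mm if not).

```bash
python3 - <<'E'
from h import *
T=np.load("pics/w6.npy")
def red(f,x0,y0,x1,y1):
    h=cv2.cvtColor(cv2.imread(f)[y0:y1,x0:x1],cv2.COLOR_BGR2HSV);m=((h[...,0]<8)|(h[...,0]>172))&(h[...,1]>150)&(h[...,2]>70);v,u=np.nonzero(m);return u.mean()+x0,v.mean()+y0
p=red("pics/w6.png",260,210,290,245);d=ray("wrist",p,T);o,dd=d
for th in(0,.1,.2,.3):
    X=W(np.array([-12,0,118])+42*np.array([-np.sin(th),0,-np.cos(th)])+5*np.array([-np.cos(th),0,np.sin(th)]))
    v=np.cross(X-o,dd);print("th",th,"miss",round(np.linalg.norm(v),1),"dir",np.round(C(o+dd*((X-o)@dd))-C(X),1))
bot.line_to(W([-120,0,260]),250,Q(0))
bot.line_to(W([30,0,262]),250)
shot("w7")
bot.line_to(W([30,0,215]),150)
f0=bot.read_state()["contact_force"][2];z=215
while z>205:
    z-=1;bot.line_to(W([30,0,z]),30);s=bot.read_state();f=s["contact_force"][2]-f0
    print(z,round(s["tcp_pos"][2],2),round(f,1))
    if f>8:break
bot.line_to(W([30,0,262]),150)
print(bot.read_state()["t"])
# loop/keeper: grey bright pixels per row near the expected bar
T=np.load("pics/w7.npy");im=cv2.imread("pics/w7.png")
c=bot.get_calibration("wrist");K=np.array([[c["fx"],0,c["cx"]],[0,c["fy"],c["cy"]],[0,0,1]])
def proj(X):
    M=np.linalg.inv(T@np.array(c["T_tool_cam"]));x=M@np.r_[W(X),1];return cv2.projectPoints(np.array([[x[0],-x[1],-x[2]]]),np.zeros(3),np.zeros(3),K,np.array(c["distortion"]))[0].ravel().round(1)
for n,X in dict(barL=(-8,-21,184),barR=(-8,21,184),lipL=(-16.5,-14,188),lipR=(-16.5,14,188),pad=(-17,0,76),tip=(-15,0,44)).items(): print(n,proj(X))
s=im.astype(int);g=(s.max(2)-s.min(2)<30)&(s.max(2)>90)
for r in range(110,215,4):
    u=np.nonzero(g[r,225:330])[0]+225;print(r,(u.min(),u.max(),len(u)) if len(u) else None,end="; ")
E
```

```text
th 0 miss 3.7 dir [1.8 0.7 3.2]
th 0.1 miss 5.2 dir [2.6 0.7 4.4]
th 0.2 miss 6.3 dir [3.1 0.7 5.4]
th 0.3 miss 6.9 dir [3.5 0.7 6. ]
214 215.04 0.2
213 213.15 -1.0
212 211.89 -0.8
211 210.88 -0.9
210 209.92 -0.8
209 208.89 -0.6
208 208.26 1.1
207 208.17 7.1
206 208.02 10.7
31.1417
barL [248.8 176.5]
barR [301.  176.4]
lipL [257.  166.5]
lipR [292.7 166.5]
pad [275.  153.4]
tip [275.  152.8]
110 None; 114 None; 118 None; 122 None; 126 None; 130 None; 134 None; 138 None; 142 None; 146 (np.int64(264), np.int64(287), 24); 150 (np.int64(264), np.int64(288), 9); 154 (np.int64(259), np.int64(292), 34); 158 (np.int64(256), np.int64(294), 39); 162 (np.int64(253), np.int64(298), 45); 166 (np.int64(251), np.int64(300), 47); 170 (np.int64(249), np.int64(302), 53); 174 (np.int64(247), np.int64(305), 59); 178 (np.int64(246), np.int64(306), 61); 182 (np.int64(244), np.int64(308), 65); 186 (np.int64(243), np.int64(308), 66); 190 None; 194 None; 198 None; 202 None; 206 None; 210 None; 214 None;
```

The lid stands at 208.2 mm and is stiff (210 unlatched), and the lever fits 0 rad best, so it is latched tight. The robot is clear, so I'm handing in.

```bash
python3 -c "
from plant import bot
print(bot.close_job())"
```

```text
the job is handed in; nothing more can be done
None
```

The lid is latched tight: it touches at 208.2 mm, the lever is down flat with the loop drawn onto the keeper, and the arm never went near the goods; I handed the job in at about 31 s, with no verdict returned.

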